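# Hold the spring jaw of the brazing jig open

### The job

The blank lying in the jig's loading trough, the one beside the fixed jaw, goes into the jig next. Pull the spring-loaded jaw open by its post until its pointer is in line with the matching brass mark, the first mark if that blank is the short one, the second (farther along the pull) if it is the long one, and finish while still holding it there with the gripper so that I can load it. Leave the blanks, the marks and everything else on the bench where they are.

Things in the scene. Friction and masses are not known exactly. Their poses are not given: they have to be found in the camera images.
- jig: Brazing jig fixed to the bench; place and yaw vary. Dark steel plate 190 x 310 x 12 mm with, along its y axis, a fixed jaw, the sliding jaw, an end plate and a spring barrel. Origin on the bench, z up; plate from -85 to 105 mm in x, -135 to 175 mm in y. The jaw opens along the jig's +y, away from the fixed jaw, towards the barrel. Only the post stands higher than 47 mm.
- jaw: Sliding spring jaw: steel block 60 (x) x 40 (y) x 31 mm, top 45 mm above the bench, with an upright black post and a pointer. Origin at the middle of its underside, 14 mm up; axes as the jig's. Starts shut. A spring pulls it shut: 5.5 N when shut, 1.1 N more per 10 mm, about 13 N at 70 mm; travel 85 mm. It snaps shut if let go.
- post (a point): A point on the axis of the jaw's post, 80 mm above the bench, a good height to grip. The post is an upright cylinder, 16 mm in diameter, from 45 to 105 mm above the bench, at the middle of the jaw block.
- pointer (a point): Tip of the jaw's pointer, a flat steel finger 5 mm wide (y), sticking out 23 mm from the jaw block on the jig's +x side; 53 mm in x from the post's axis, 0 mm in y. It moves with the jaw.
- mark1 (a point): First mark: brass rider held by friction on the rail beside the jaw; blade 5 mm thick (y), 18 mm wide (x), top 44 mm above the bench. 22 to 36 mm from the shut jaw's pointer along the jig's +y. The point is mid-thickness on the blade's edge facing the pointer; pointer and mark are in line when level along the jig's y.
- mark2 (a point): The second mark: a like brass rider farther along the rail, 54 to 72 mm from the shut jaw's pointer along the jig's y; the point is on the blade's edge facing the pointer.
- loading_trough (a point): Middle of the inner floor, 17 mm above the bench, of the loading trough: the open wooden trough (inside 18 x 60 mm, along the jig's y, rim 28 mm above the bench) beside the fixed jaw. The blank lying in it is the next one.
- spare_trough (a point): The same for the spare trough, a like trough at the other end of the jig, beside the spring barrel; 200 mm along the jig's +y from the loading trough.
- short_blank: Short round steel blank, 16 mm in diameter, 20 mm long, lying in one of the two troughs along the jig's y. Origin at its centre.
- long_blank: Long round steel blank, 16 mm in diameter, 48 mm long, lying in the other trough. Origin at its centre.
- mug: White mug, 76 mm in diameter, 88 mm high, standing on the bench; origin under its middle. Not part of the job.
- brush: Brush with a handle, lying on the bench. Not part of the job.
- hammer: Hammer, lying on the bench to the left of the jig. Not part of the job.
Not all that is in view belongs to the job. What is shaped like the brush but pink is not meant.

How it is judged:
At the end, for the whole second after the job is handed in: The gripper's fingers hold the jaw (contact over 3 N, no loose thing wedging it) at rest with its pointer within 5 mm, along the slide, of mark 1 if the short blank is in the loading trough, of mark 2 if the long one is; both blanks are still in their troughs (((horizontal distance between short_blank and loading_trough below 0.025 m and horizontal distance between long_blank and spare_trough below 0.025 m and y of pointer in the frame of mark1 between -0.005 and 0.005 m) or (horizontal distance between long_blank and loading_trough below 0.025 m and horizontal distance between short_blank and spare_trough below 0.025 m and y of pointer in the frame of mark2 between -0.005 and 0.005 m)) and contact force between the fingers and jaw above 3 N and linear speed of jaw below 0.01 m/s and contact force between jaw and mug below 0.5 N and contact force between jaw and brush below 0.5 N and contact force between jaw and hammer below 0.5 N and contact force between jaw and short_blank below 0.5 N and contact force between jaw and long_blank below 0.5 N); the arm keeps its last pose, push and grip.
It fails at once if a mark is shifted by more than 3 mm (distance of any of mark1, mark2 from where it was at the start of the episode above 0.003 m).
It fails at once if a blank is shifted by more than 20 mm (distance of any of short_blank, long_blank from where it was at the start of the episode above 0.02 m).
It fails at once if the mug, brush or hammer is shifted by more than 20 mm (distance of any of mug, brush, hammer from where it was at the start of the episode above 0.02 m).
It also fails if it takes over 29 s, if anything falls off the work surface, if the arm or the gripper's body presses on something with over 40 N, if the wrist force passes 120 N, or if a joint passes its speed limit or range.

### The arm

A 6-joint arm with a two-finger parallel gripper is mounted at the origin on the work surface. World frame = base frame: x ahead of the robot, y to its left, z up, the work surface at z = 0. Lengths are in m, angles in rad, forces in N, time in s.
With the tool pointing down it reaches from about 0.25 to 0.8 m from the base axis. Payload 8.5 kg.
Tool frame: the origin (TCP) lies at the very end of the fingers, on their centre line; the grasp point (between the pads) lies 19 mm behind it; z points along the fingers, x is the direction in which the jaws open and shut, and the axes are right-handed (so a half turn about z gives the same grasp; the last joint's range is limited). The gripper opens to 85 mm and grips with 20 to 120 N. Pads are 22 mm wide; open, the fingers measure 114 mm over their backs; the gripper's body (76 mm by 85 mm) begins 54 mm behind the grasp point. The pads swing forward as they close: fully open they stand 13 mm farther back than shut.
Start: joints at [-1.166, 0.238, -0.013, 1.319, 0, 1.571], TCP at [0.207, -0.483, 0.231] pointing down, gripper open.
Joint ranges: [-2.66, 2.66], [-1.03, 1.9], [-1.14, 1.46], [-1.82, 2.27], [-1.45, 1.34], [-3.14, 3.14]. Speed limits (rad/s): [2.22, 2.22, 2.79, 3.14, 3.14, 3.14].

### API

Orientations are given as a rotation vector (axis times angle).
In Python, from plant import arm gives the robot as it stands.
- The arm moves only by the tool arm_command, never from a script. Its argument "moves" is a list of rows, each a list of 3 entries, a list of its own where there are three numbers: the shift along the tool's x, y, z in m, then the turn about the tool's z in rad, then the opening, from 0 (shut) to 1 (fully open). In form: [[[dx, dy, dz], twist, claw], ...]. A call has exactly 8 rows; each row shifts and turns the commanded pose from where the row before left it, along the tool's axes as they then stand; what a row does not reach is not made up. A row lasts 1/10 s, in which the tool goes at most 50 mm and 8.59 degrees, less where a joint would pass 70% of its speed; a pose out of reach is approached as far as the arm can. A call with a gripper value outside its range is refused whole. The fingers move at their own pace and stop on an object; "grip_force" is the grip in N (left out, the last holds). Time passes only in rows, so rows that do not move let the fingers close, or fill a call up. It gives the time, the measured TCP pose, the force and the opening at its end, in the units of the state.
- arm.get_state(): the state, without advancing time (a new reading comes with each control period).
- arm.get_image(name): name is "scene" or "top"; returns the picture (400x640x3 uint8, red, green, blue); there is no depth.
- arm.calibration(name): a dict with "camera_matrix" (3x3 intrinsics, pixels), "k1" (the pictures are not rectified: a ray, as slopes to the right and down, at radius r is drawn at 1 + k1 r^2 times it, then the intrinsics apply), "rvec" (rotation vector, rad) and "tvec" (3), from world to camera coordinates, as OpenCV has them. Camera axes: x right, y down, z forward; pixel columns grow to the right and rows downward; lengths in m; the calibration is good to about 2 mm. A picture is of the moment at which its call begins. calibration takes no time and is no camera call.
- arm.hand_in(): hands the job in, once; it reports no verdict.
Trained networks look in the newest picture that a camera, given by its name, has taken for a name from the list of things; names that differ only in an ending like _2 or _b are one class to them, and where a whole thing is asked for, a point or a joint stands for the part that bears it (a point fixed in the world has none). Each returns a list of dicts, best first, with "conf" (0 to 1); they miss things now and then, are a little off and sometimes report something else, mostly with a low value. They report only what shows in the picture. A call takes as long as a camera call. They do not tell look-alikes from the thing itself.
- arm.find_in(query, camera): "position" ([row, column] in pixels, amid what is visible of it).
- arm.cut_out(query, camera): "region" (400x640 bool, what is visible of it) and "position" ([row, column] in pixels, amid what is visible of it).
- arm.place_of(query, camera): "position" ([row, column] in pixels: a listed point, or the origin of a listed thing).
The state is a dict: "clock": time; "joints": joint angles; "dq": joint speeds; "joint_torque": joint torques, N m; "position": TCP position; "ee_rot": TCP orientation; "wrist_force": force on the tool from outside, world axes, zero at the start; "moment": the same for the moment, N m; "grip_width": finger opening in m.
Only numpy, scipy, OpenCV 4.12 (cv2) and the standard library are available. Lean on these libraries where they do the work, as an engineer would, in place of code of your own. Each camera call takes 0.05 s, during which the arm holds its last target.

## Working session

There is one attempt and no reset: what is moved stays moved. The work goes in short steps, Python scripts to look and compute and a tool call to move; the robot and the scene stay as the last step left them, time stands still between calls to the robot, and variables do not carry over. Pictures are saved under pics/ and viewed, and the job is handed in when it is done.

Besides the shell and the picture viewer there is one more tool, called by a JSON object that holds its "fn" and its "kwargs", one argument or row to a line. arm_command: Moves the arm, as the interface text tells. Its arguments: {"type":"object","properties":{"moves":{"type":"array"},"grip_force":{"type":"number"}},"required":["moves"]}

```bash
ls; mkdir -p pics; python3 - <<'E'
from plant import arm
import cv2
for n in ("scene","top"):
    im=arm.get_image(n); cv2.imwrite(f"pics/{n}0.png",im[:,:,::-1])
    print(arm.calibration(n))
    for q in ("post","pointer","mark1","mark2","loading_trough","spare_trough","short_blank","long_blank","jig","jaw","mug"):
        print(n,q,[(round(d["conf"],2),[round(float(v)) for v in d["position"]]) for d in arm.place_of(q,n)][:3])
print(arm.get_state())
E
```

```text
pics
{'camera_matrix': array([[374.356052  ,   0.        , 322.84255969],
       [  0.        , 374.356052  , 205.75933609],
       [  0.        ,   0.        ,   1.        ]]), 'k1': -0.008210868488355096, 'rvec': array([ 2.02574457,  1.07688713, -0.54002058]), 'tvec': array([-0.35035703, -0.21166142,  1.67934575])}
scene post [(0.65, [219, 270])]
scene pointer [(0.69, [236, 279])]
scene mark1 [(0.46, [231, 287]), (0.37, [224, 296])]
scene mark2 [(0.46, [231, 287]), (0.37, [224, 296])]
scene loading_trough [(0.94, [254, 290])]
scene spare_trough [(0.72, [223, 333]), (0.17, [237, 292])]
scene short_blank [(0.59, [253, 286])]
scene long_blank [(0.6, [234, 280]), (0.58, [220, 329])]
scene jig [(0.85, [234, 290]), (0.68, [256, 292])]
scene jaw [(0.86, [237, 269])]
scene mug [(0.68, [266, 188])]
{'camera_matrix': array([[382.02871286,   0.        , 316.29474467],
       [  0.        , 382.02871286, 199.39371043],
       [  0.        ,   0.        ,   1.        ]]), 'k1': -0.017465221614569208, 'rvec': array([ 2.20081799, -2.14301495,  0.0600356 ]), 'tvec': array([0.03770184, 0.5447441 , 
[... 457 characters left out ...]
58, [217, 475])]
{'clock': 1.2, 'joints': array([-1.16600535e+00,  2.38197269e-01, -1.34461520e-02,  1.31919277e+00,
       -2.72121993e-05,  1.57081599e+00]), 'dq': array([-1.66504133e-03, -2.47015636e-04, -4.43363481e-04,  1.71491357e-03,
        8.87396739e-05,  1.00071929e-03]), 'joint_torque': array([ 1.00027417e-03, -5.38587713e+01,  3.46691859e+01,  3.03837420e-03,
       -1.78219125e-04,  6.20624704e-06]), 'position': array([ 0.20674622, -0.4825634 ,  0.23129865]), 'ee_rot': array([ 2.62262582e+00, -1.72957606e+00, -7.58034821e-05]), 'wrist_force': array([-0.52946643, -0.38162653, -0.72372301]), 'moment': array([0.02509735, 0.03528586, 0.02831945]), 'grip_width': 0.08542407268832454}
```

```bash
python3 - <<'E'
import cv2
a=cv2.imread("pics/top0.png"); 
cv2.imwrite("pics/topc.png",cv2.resize(a[130:260,270:430],None,fx=4.8,fy=4.5,interpolation=cv2.INTER_CUBIC)[:600])
b=cv2.imread("pics/scene0.png")
cv2.imwrite("pics/scenec.png",cv2.resize(b[180:290,230:370],None,fx=5,fy=5,interpolation=cv2.INTER_CUBIC))
E
```

```text
(no output)
```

View pics/top0.png

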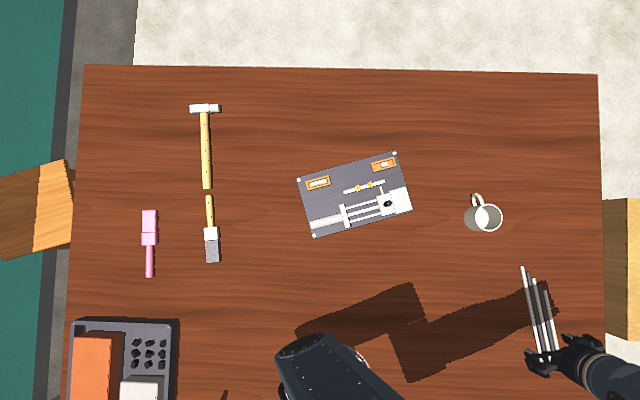

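View pics/scene0.png

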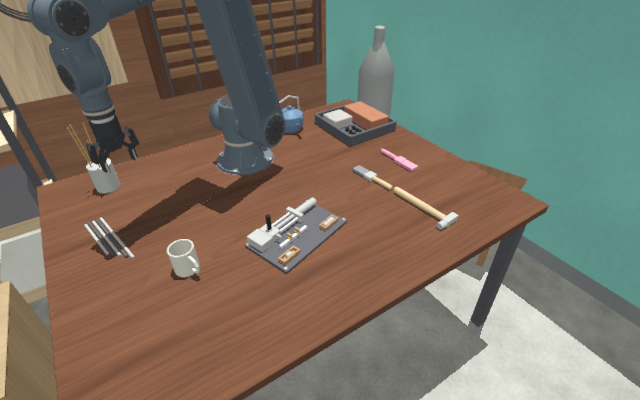

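View pics/topc.png

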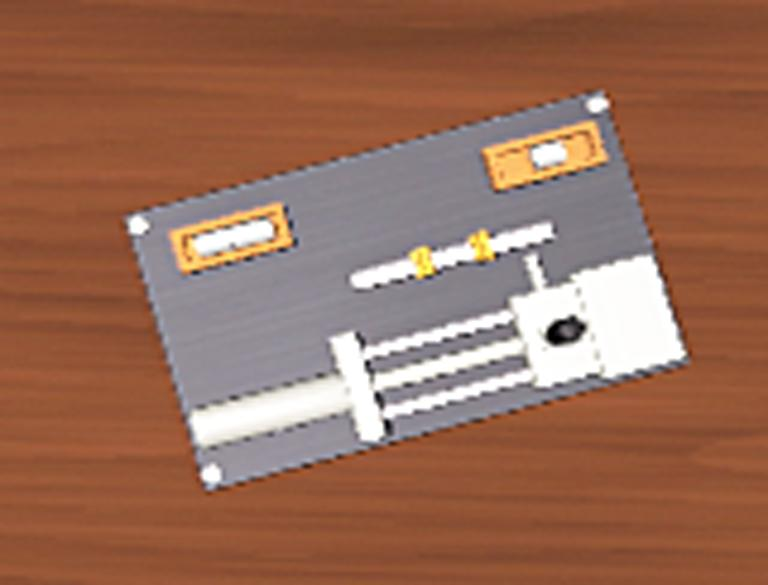

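View pics/scenec.png

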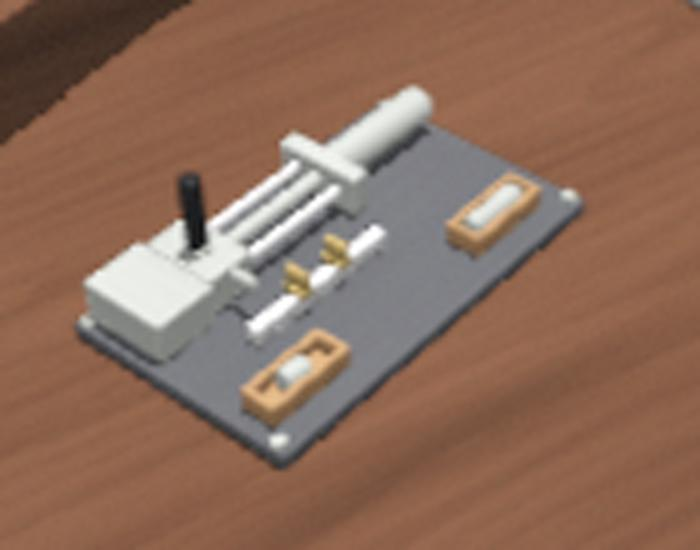

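The post to grip is at top (202,389) and the rival dark thing is nothing nearby. The loading trough (top 162,383, beside the fixed jaw) holds the short blank, and the spare trough (183,318) holds the long one. So the target is mark 1, the brass rider nearer the pointer at top ~(185,370), not mark 2 at ~(188,358). Next I'll fit the jig pose.

```bash
cat > h.py <<'E'
import numpy as np, cv2
from plant import arm
from scipy.optimize import least_squares
def cal(n):
    c=arm.calibration(n); return c["camera_matrix"],np.array([c["k1"],0,0,0,0.]),c["rvec"],c["tvec"]
def proj(n,P):
    K,D,r,t=cal(n); return cv2.projectPoints(np.array(P,float).reshape(-1,1,3),r,t,K,D)[0][:,0]
def lift(n,uv,z):
    K,D,r,t=cal(n); R=cv2.Rodrigues(r)[0]
    u=cv2.undistortPoints(np.array(uv,float).reshape(-1,1,2),K,D)[:,0]
    d=np.c_[u,np.ones(len(u))]@R; C=-R.T@t
    return C+d*((z-C[2])/d[:,2])[:,None]
def J(p,X):
    X=np.array(X,float); c,s=np.cos(p[2]),np.sin(p[2])
    return np.c_[p[0]+c*X[:,0]-s*X[:,1],p[1]+s*X[:,0]+c*X[:,1],X[:,2]]
def inv(p,W):
    W=np.array(W)-[p[0],p[1],0]; c,s=np.cos(p[2]),np.sin(p[2])
    return np.c_[c*W[:,0]+s*W[:,1],-s*W[:,0]+c*W[:,1],W[:,2]]
E
python3 - <<'E'
from h import *
corn=[[105,175,12],[105,-135,12],[-85,-135,12],[-85,175,12]]
corn=np.array(corn)/1000
top=np.array([[127,213],[605,90],[690,358],[207,490]])/[4.8,4.5]+[270,130]-.4
# scene crop: right corner(spare)=(582,205); loading corner=(285,467); fixed-jaw outer=(78,330)
sc=np.array([[582,205],[285,467],[78,330]])/5+[230,180]-.4
for use in ("top","scene","both"):
    def f(p):
        e=[]
        if use!="scene": e.append(proj("top",J(p,corn))-top)
        if use!="top": e.append(proj("scene",J(p,corn[:3]))-sc)
        return np.concatenate(e).ravel()
    W=lift("top",top,.012).mean(0)
    r=least_squares(f,[W[0],W[1],0.2])
    print(use,r.x,np.abs(r.fun).max().round(2))
p=r.x
im=cv2.imread("pics/top0.png"); sm=cv2.imread("pics/scene0.png")
for n,I in (("top",im),("scene",sm)):
    h=cv2.cvtColor(I,cv2.COLOR_BGR2HSV)
    # project rail region
    ref=[("post",.08),("pointer",.04),("mark1",.044),("mark1",.044),("loading_trough",.017),("spare_trough",.017)]
    for q,z in ref[:3]+ref[4:]:
        for d in arm.place_of(q,n)[:2]:
            print(n,q,round(d["conf"],2),np.round(d["position"],1),(inv(p,lift(n,[d["position"][::-1]],z))*1000).round(1))
E
```

```text
top [ 0.56159634 -0.08220815  0.30053122] 0.84
scene [ 0.56679706 -0.0839585   0.30974015] 1.07
both [ 0.56299585 -0.08246409  0.30410772] 1.37
top post 0.91 [201.8 388.7] [[-44.6 -57.2  80. ]]
top pointer 0.6 [186.3 379.7] [[  6.4 -52.4  40. ]]
top pointer 0.52 [201.  385.3] [[-38.8 -55.7  40. ]]
top mark1 0.61 [188.2 367.7] [[ 10.4 -17.   44. ]]
top mark1 0.42 [192.4 359.3] [[ 5.4  9.7 44. ]]
top loading_trough 0.79 [162. 383.] [[ 74.8 -86.4  17. ]]
top loading_trough 0.59 [163.5 383.3] [[ 70.2 -86.   17. ]]
top spare_trough 0.73 [182.6 318. ] [[ 68.7 115.8  17. ]]
scene post 0.65 [219.4 269.9] [[-47.  -44.2  80. ]]
scene pointer 0.69 [236.3 278.7] [[ -0.7 -55.7  40. ]]
scene mark1 0.46 [231.4 286.6] [[  6.5 -25.6  44. ]]
scene mark1 0.37 [224.5 295.7] [[ 6.9 18.4 44. ]]
scene loading_trough 0.94 [254.  290.4] [[ 67.1 -75.3  17. ]]
scene spare_trough 0.72 [222.7 333. ] [[ 80.5 127.5  17. ]]
scene spare_trough 0.17 [237.2 292.3] [[ 19.1 -14.2  17. ]]
```

```bash
python3 - <<'E'
from h import *
p=np.array([.5622,-.0823,.3025])
T=lambda c:np.array(c)/[4.8,4.5]+[270,130]-.4
S=lambda c:np.array(c)/5+[230,180]-.4
show=lambda s,a:print(s,(a*1000).round(1).tolist())
show("top marks z44",inv(p,lift("top",T([[482,246],[422,262]]),.042)))
show("top ptr root,tip",inv(p,lift("top",T([[540,283],[531,258]]),.04)))
show("top jaw block corners front/back(z45)",inv(p,lift("top",T([[580,276],[512,298],[605,376],[537,386]]),.045)))
show("top post top/bottom",inv(p,lift("top",T([[572,325]]),.105)))
show("top post 80",inv(p,lift("top",T([[566,330]]),.080)))
show("scene marks top",inv(p,lift("scene",S([[297,270],[335,240]]),.044)))
show("scene ptr tip",inv(p,lift("scene",S([[252,284]]),.038)))
show("scene post top",inv(p,lift("scene",S([[189,178]]),.105)))
show("scene post base",inv(p,lift("scene",S([[197,246]]),.045)))
for n in("top","scene"):
  I=cv2.imread(f"pics/{n}0.png")
  x=(350,380,178,198) if n=="top" else (280,302,220,245)
  c=I[x[2]:x[3],x[0]:x[1]]; h=cv2.cvtColor(c,cv2.COLOR_BGR2HSV)
  m=((h[...,0]>15)&(h[...,0]<35)&(h[...,1]>90)).astype(np.uint8)
  k,l,s,ce=cv2.connectedComponentsWithStats(m,connectivity=8)
  for i in range(1,k):
    uv=ce[i]+[x[0],x[2]]; print(n,s[i,4],uv.round(1),(inv(p,lift(n,[uv],.036))*1000).round(1))
  cv2.imwrite(f"pics/{n}z.png",cv2.resize(I[165:215,340:420] if n=="top" else I[205:260,255:325],None,fx=10,fy=10,interpolation=cv2.INTER_CUBIC))
E
```

```text
top marks z44 [[20.4, -27.3, 42.0], [20.3, 10.3, 42.0]]
top ptr root,tip [[-11.9, -54.3, 40.0], [5.0, -53.7, 40.0]]
top jaw block corners front/back(z45) [[-14.4, -77.7, 45.0], [-16.8, -34.6, 45.0], [-79.7, -73.8, 45.0], [-74.7, -33.0, 45.0]]
top post top/bottom [[-44.5, -53.2, 105.0]]
top post 80 [[-45.9, -53.6, 80.0]]
scene marks top [[20.8, -28.9, 44.0], [20.4, 8.2, 44.0]]
scene ptr tip [[2.1, -52.4, 38.0]]
scene post top [[-44.3, -54.3, 105.0]]
scene post base [[-46.5, -53.5, 45.0]]
top 24 [369.9 184.3] [[ 20.8 -27.8  36. ]]
top 25 [357.7 187.8] [[20.9  9.1 36. ]]
scene 20 [296.6 230.2] [[22.6  4.9 36. ]]
scene 22 [289.1 236.1] [[ 22.8 -31.5  36. ]]
```

View pics/topz.png

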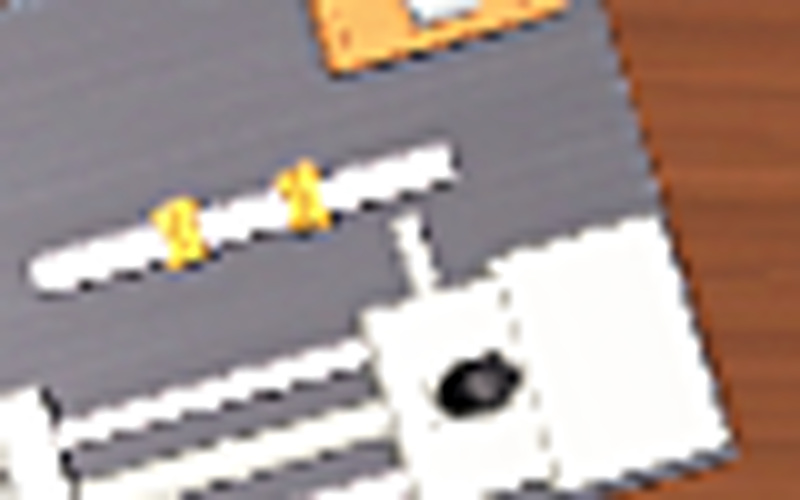

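View pics/scenez.png

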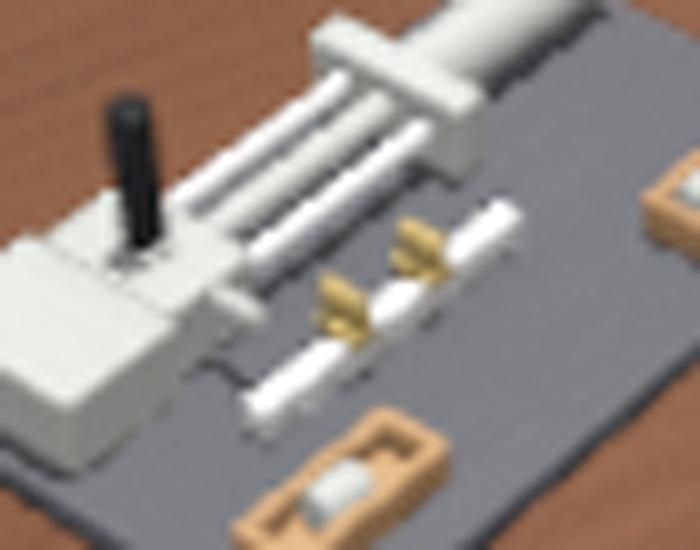

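The jig is at about (0.562, -0.082) with yaw 0.3025. The post is at world (0.535, -0.147). Along the slide, pointer to mark 1 is about 26 mm and to mark 2 about 63 mm, both within their given ranges. I'll grip with the fingers in front of and behind the post along the pull.

{"fn": "arm_command", "kwargs": {
  "moves": [
    [[0,0,0],0.1,1],
    [[-0.022,-0.032,0],0,1],
    [[-0.022,-0.032,0],0,1],
    [[-0.022,-0.032,0],0,1],
    [[-0.022,-0.032,0],0,1],
    [[-0.022,-0.032,0],0,1],
    [[-0.022,-0.032,0],0,1],
    [[-0.022,-0.032,0],0,1]
  ],
  "grip_force": 60
}}

```text
clock: 2.5
position: [0.375, -0.2671, 0.2315]
ee_rot: [-2.533, 1.859, -0.001]
wrist_force: [0.2, -0.4, -0.1]
grip_width: 0.0854
```

{"fn": "arm_command", "kwargs": {
  "moves": [
    [[-0.022,-0.03,0.01],0,1],
    [[-0.022,-0.03,0.02],0,1],
    [[-0.024,-0.03,0.02],0,1],
    [[0,0,0.03],0,1],
    [[0,0,0.02],0,1],
    [[0,0,0],0,1],
    [[0,0,0],0,1],
    [[0,0,0],0,1]
  ]
}}

```text
clock: 3.3
position: [0.4403, -0.1771, 0.1326]
ee_rot: [-2.532, 1.859, -0.003]
wrist_force: [1.0, -0.3, -0.4]
grip_width: 0.0852
```

```bash
cat > st.py <<'E'
from h import *
import sys
p=np.array([.5622,-.0823,.3025])
s=arm.get_state(); R=cv2.Rodrigues(s["ee_rot"])[0]
print(s["clock"],s["position"].round(4),"jig mm",(inv(p,[s["position"]])*1000).round(1),"x head",np.arctan2(R[1,0],R[0,0]).round(4),"z",R[:,2].round(3),s["wrist_force"].round(1),s["grip_width"].round(4))
if len(sys.argv)>1:
  out=[]
  for n,b in(("scene",(235,190,315,270)),("top",(330,160,410,220))):
    I=arm.get_image(n)[:,:,::-1]; cv2.imwrite(f"pics/{n}{sys.argv[1]}raw.png",I)
    cv2.imwrite(f"pics/{n}{sys.argv[1]}.png",cv2.resize(I[b[1]:b[3],b[0]:b[2]],None,fx=7,fy=7,interpolation=cv2.INTER_CUBIC))
E
python3 st.py a
```

```text
Traceback (most recent call last):
  File "st.py", line 5, in <module>
    print(s["clock"],s["position"].round(4),"jig mm",(inv(p,[s["position"]])*1000).round(1),"x head",np.arctan2(R[1,0],R[0,0]).round(4),"z",R[:,2].round(3),s["wrist_force"].round(1),s["grip_width"].round(4))
                                                                                                                                                                                      ^^^^^^^^^^^^^^^^^^^^^
AttributeError: 'float' object has no attribute 'round'
```

```bash
sed -i 's/s\["grip_width"\].round(4)/round(s["grip_width"],4)/' st.py; python3 st.py a
```

```text
3.3 [ 0.4403 -0.1771  0.1326] jig mm [[-144.6  -54.2  132.6]] x head -1.2665 z [ 0.002 -0.001 -1.   ] [ 1.  -0.3 -0.4] 0.0852
```

View pics/scenearaw.png

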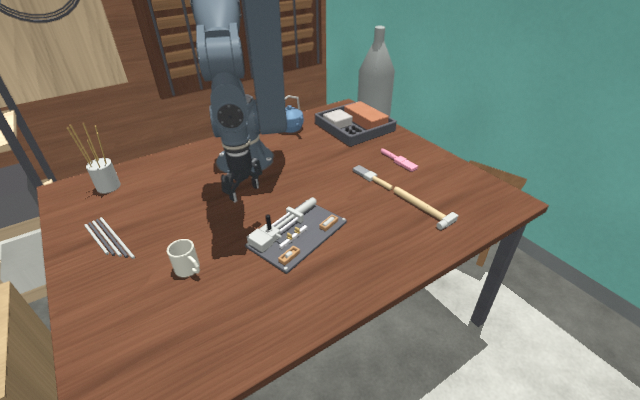

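The gripper is level with the post along the slide (jig y -54) and 100 mm short in jig x. I'll go over it, then descend.

{"fn": "arm_command", "kwargs": {
  "moves": [
    [[0,-0.02,0],0,1],
    [[0,-0.025,0],0,1],
    [[0,-0.025,0],0,1],
    [[0,-0.02,0],0,1],
    [[0,-0.01,0],0,1],
    [[0,0,0.01],0,1],
    [[0,0,0],0,1],
    [[0,0,0],0,1]
  ]
}}

```text
clock: 4.2
position: [0.5337, -0.1467, 0.1209]
ee_rot: [2.532, -1.859, -0.002]
wrist_force: [0.3, -0.1, -0.7]
grip_width: 0.0852
```

```bash
python3 st.py b
```

```text
4.2 [ 0.5337 -0.1467  0.1209] jig mm [[-46.4 -53.  120.9]] x head -1.2666 z [-0.001  0.    -1.   ] [ 0.3 -0.1 -0.7] 0.0852
```

View pics/sceneb.png

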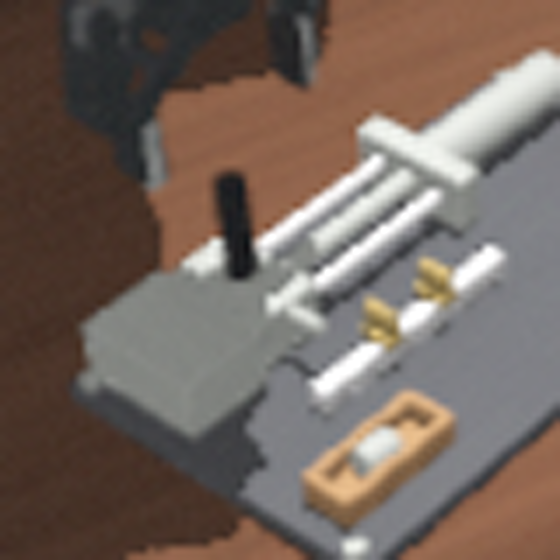

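View pics/topb.png

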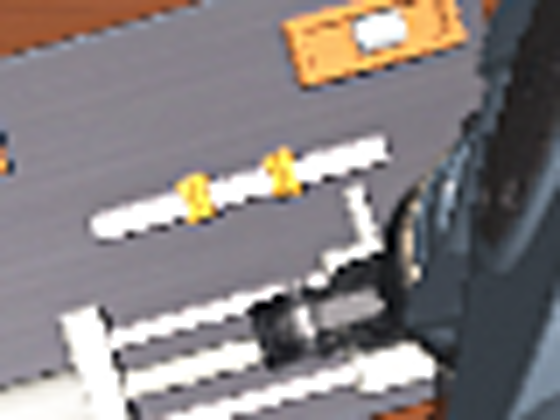

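The scene crop shows the post (232,180) midway between the open fingertips at (150,170) and (305,70). The short blank, the marks and the pointer are unmoved. I'll descend and then close.

{"fn": "arm_command", "kwargs": {
  "moves": [
    [[0,-0.001,0.015],0,1],
    [[0,0,0.02],0,1],
    [[0,0,0.015],0,1],
    [[0,0,0.008],0,1],
    [[0,0,0],0,1],
    [[0,0,0],0,0.5],
    [[0,0,0],0,0.4],
    [[0,0,0],0,0.3]
  ]
}}

```text
clock: 5.1
position: [0.5365, -0.1464, 0.0641]
ee_rot: [-2.533, 1.858, -0.002]
wrist_force: [-0.1, 0.1, -0.7]
grip_width: 0.0437
```

{"fn": "arm_command", "kwargs": {
  "moves": [
    [[0,0,0],0,0.2],
    [[0,0,0],0,0.1],
    [[0,0,0],0,0],
    [[0,0,0],0,0],
    [[0,0,0],0,0],
    [[0,0,0],0,0],
    [[0,0,0],0,0],
    [[0,0,0],0,0]
  ]
}}

```text
clock: 5.9
position: [0.536, -0.1456, 0.0638]
ee_rot: [-2.532, 1.857, 0.001]
wrist_force: [-2.3, 3.3, 4.5]
grip_width: 0.0145
```

```bash
python3 st.py c
```

```text
5.9 [ 0.536  -0.1456  0.0638] jig mm [[-43.9 -52.6  63.8]] x head -1.2656 z [ 0.     0.001 -1.   ] [-2.3  3.3  4.5] 0.0145
```

View pics/scenec.png

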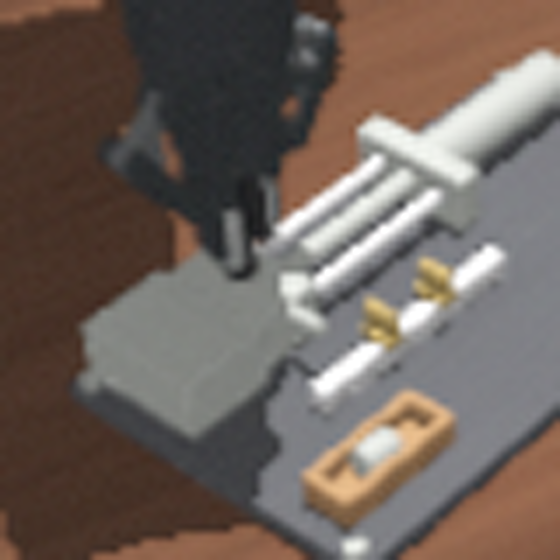

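View pics/topc.png

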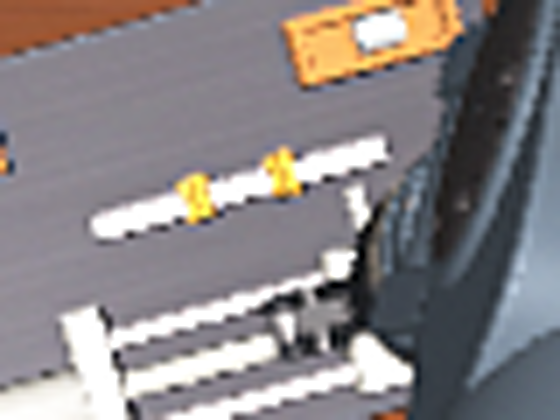

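The post is held (opening 14.5 mm) and the jaw is still shut. I'll pull 24 mm along the slide (-tool x), then look.

{"fn": "arm_command", "kwargs": {
  "moves": [
    [[-0.004,0,0],0,0],
    [[-0.005,0,0],0,0],
    [[-0.005,0,0],0,0],
    [[-0.005,0,0],0,0],
    [[-0.004,0,0],0,0],
    [[-0.001,0,0],0,0],
    [[0,0,0],0,0],
    [[0,0,0],0,0]
  ]
}}

```text
clock: 6.8
position: [0.5295, -0.1246, 0.0638]
ee_rot: [2.531, -1.859, 0.004]
wrist_force: [0.6, -7.4, 1.7]
grip_width: 0.0146
```

```bash
python3 st.py d
```

```text
6.8 [ 0.5295 -0.1246  0.0638] jig mm [[-43.9 -30.6  63.8]] x head -1.2668 z [ 0.001 -0.003 -1.   ] [ 0.6 -7.4  1.7] 0.0146
```

View pics/scened.png

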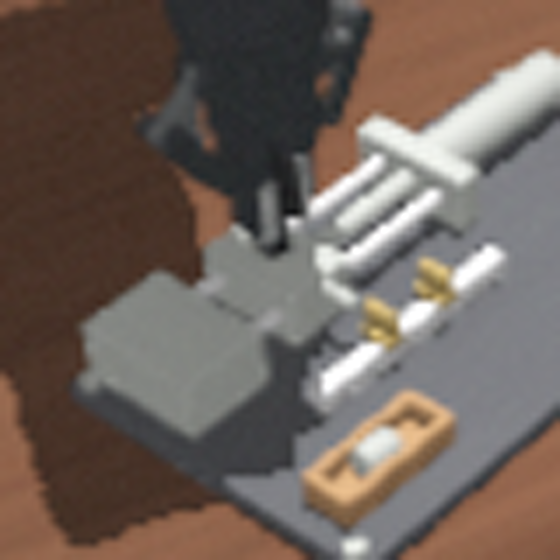

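View pics/topd.png

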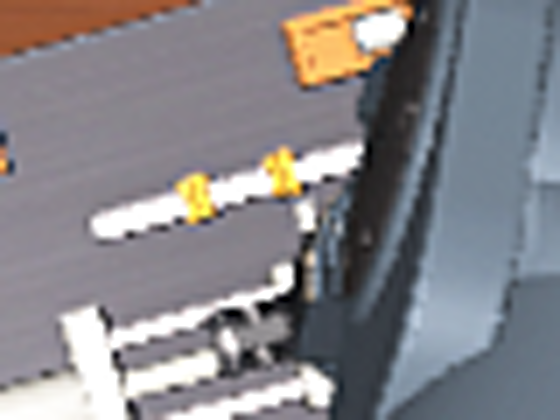

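```bash
cat > m.py <<'E'
from h import *
p=np.array([.5622,-.0823,.3025])
S=lambda c:(np.array(c)+.5)/7-.5+[235,190]
T=lambda c:(np.array(c)+.5)/7-.5+[330,160]
for z in(.036,.042):
  print(z,"scene ptr b,d",(inv(p,lift("scene",S([[318,322],[354,299]]),z))*1000).round(1).tolist())
  print(z,"top ptr b,d",(inv(p,lift("top",T([[354,188],[301,206]]),z))*1000).round(1).tolist())
print("scene mark1 top corners inner,outer",(inv(p,lift("scene",S([[370,301],[394,318]]),.044))*1000).round(1).tolist())
print("top mark1 inner, outer",(inv(p,lift("top",T([[290,191],[276,153]]),.042))*1000).round(1).tolist())
for dy in (-.022,0): pass
# predicted mark inner edge pixel if y=-28
for n,f,b in(("scene",7,[235,190]),("top",7,[330,160])):
  I=cv2.imread(f"pics/{n}draw.png"); b=np.array(b)+([30,15] if n=="scene" else [20,10])
  c=cv2.resize(I[b[1]:b[1]+40,b[0]:b[0]+50],None,fx=14,fy=14,interpolation=cv2.INTER_CUBIC)
  for y,col in((-26,(0,0,255)),(-28,(0,255,0)),(-30,(255,0,0))):
    q=proj(n,J(p,np.array([[7,y,42],[30,y,42]])/1000)); q=((q-b+.5)*14-.5).astype(int)
    cv2.line(c,tuple(map(int,q[0])),tuple(map(int,q[1])),col,1)
  cv2.imwrite(f"pics/{n}ov.png",c)
E
python3 m.py
```

```text
0.036 scene ptr b,d [[-2.3, -48.1, 36.0], [-0.1, -26.0, 36.0]]
0.036 top ptr b,d [[6.8, -54.6, 36.0], [5.6, -31.4, 36.0]]
0.042 scene ptr b,d [[2.6, -52.4, 42.0], [4.8, -30.6, 42.0]]
0.042 top ptr b,d [[6.4, -53.6, 42.0], [5.2, -30.5, 42.0]]
scene mark1 top corners inner,outer [[13.3, -28.5, 44.0], [30.1, -30.1, 44.0]]
top mark1 inner, outer [[12.4, -27.9, 42.0], [29.1, -26.8, 42.0]]
```

View pics/sceneov.png

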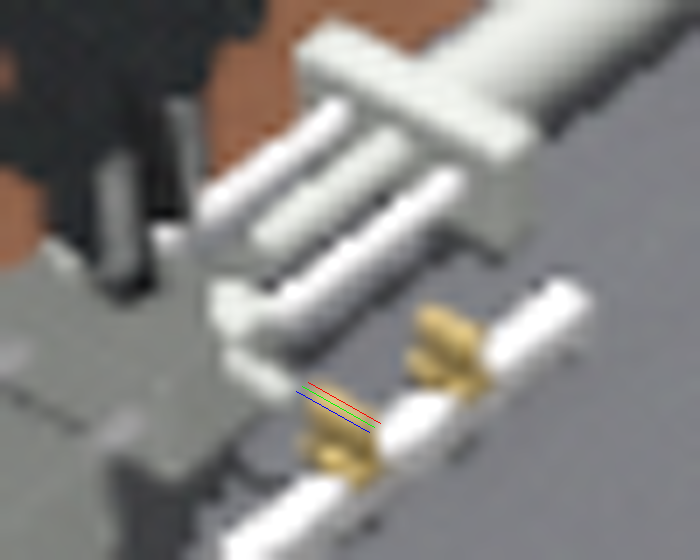

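View pics/topov.png

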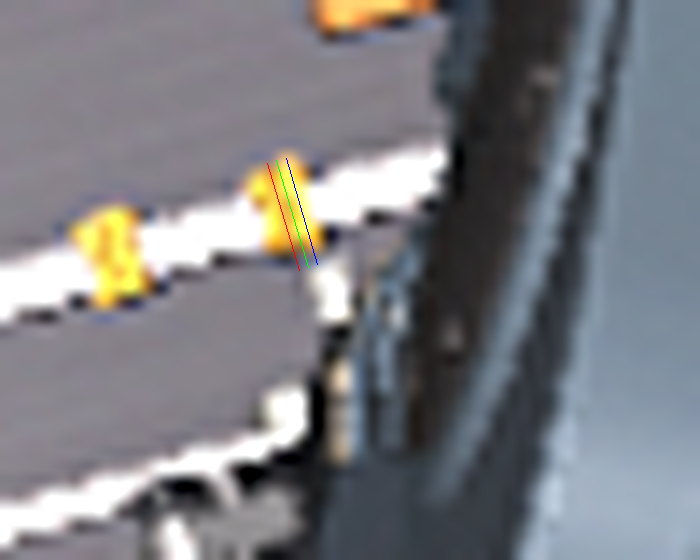

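Both views put the pointer at jig y ≈ -30.5 and mark 1 at ≈ -28, so the jaw is about 2.5 mm short. Nudging on.

{"fn": "arm_command", "kwargs": {
  "moves": [
    [[-0.001,0,0],0,0],
    [[-0.001,0,0],0,0],
    [[-0.0005,0,0],0,0],
    [[0,0,0],0,0],
    [[0,0,0],0,0],
    [[0,0,0],0,0],
    [[0,0,0],0,0],
    [[0,0,0],0,0]
  ]
}}

```text
clock: 7.7
position: [0.5288, -0.1224, 0.0638]
ee_rot: [2.531, -1.859, 0.005]
wrist_force: [0.9, -7.6, 1.6]
grip_width: 0.0145
```

```bash
python3 st.py e; sed -i 's/draw.png/eraw.png/; s/ov.png/ove.png/' m.py; python3 m.py >/dev/null
```

```text
7.7 [ 0.5288 -0.1224  0.0638] jig mm [[-43.8 -28.3  63.8]] x head -1.2669 z [ 0.001 -0.003 -1.   ] [ 0.9 -7.6  1.6] 0.0145
```

View pics/sceneove.png

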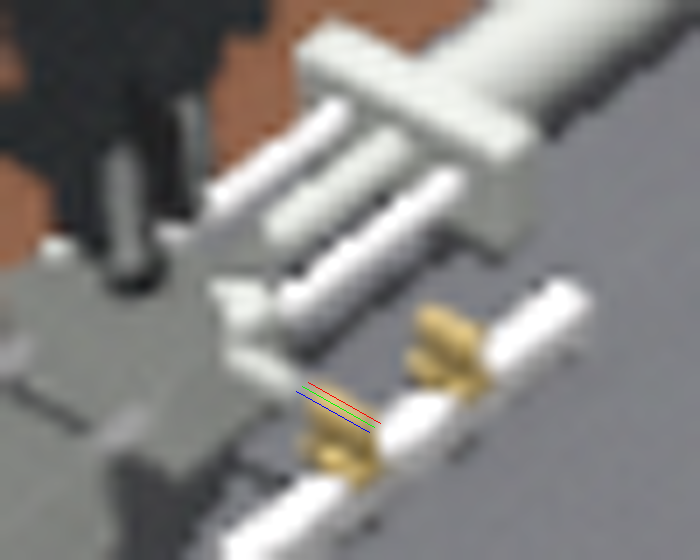

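View pics/topove.png

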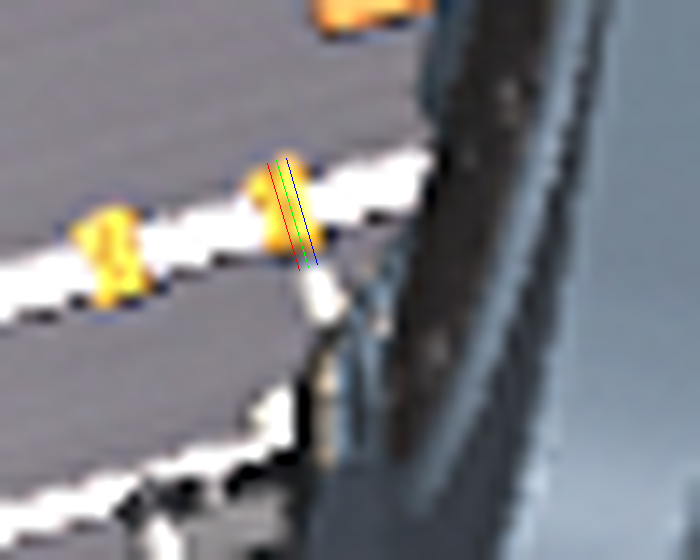

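View pics/sceneeraw.png

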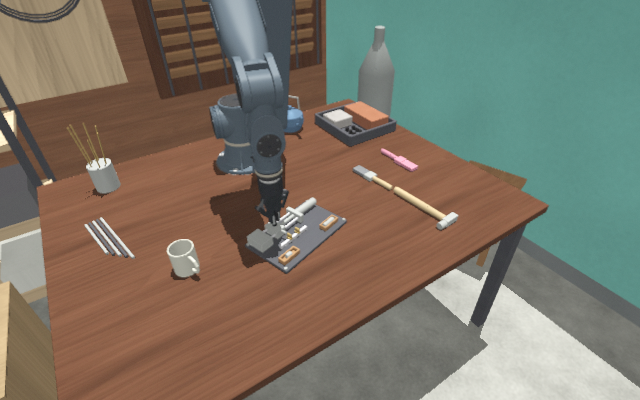

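The pointer lines up with mark 1 (green line) in both views. The grip is firm, with about 8 N of spring load on the wrist, and the marks, blanks and mug have not moved. Handing in.

```bash
python3 -c "
from plant import arm
s=arm.get_state();print(s['clock'],s['grip_width'],abs(s['dq']).max());print(arm.hand_in())"
```

```text
7.8 0.014420618165349926 0.0014930215484190816
the job is handed in; nothing more can be done
None
```

The jaw is held open at mark 1, because the blank in the loading trough is the short one. I gripped the post and pulled the jaw about 24 mm along the slide. I handed in at 7.8 s with the gripper still holding it.

- **Alignment:** in the last pictures from both cameras the pointer lies on mark 1, by eye within about 1–2 mm. The calibration is good to about 2 mm, so I can't claim closer than that.
- **Hold:** the fingers were shut on the post (14.4 mm opening, grip set to 60 N). The wrist felt about 8 N of spring pull, and the arm was at rest.
- **Rest of the bench:** in the pictures I saw no movement of the marks, blanks, mug, brush or hammer.
- **Disagreements:** the plate-corner fits from the two cameras differed by about 5 mm and 0.01 rad. I used a value between them and set the final position from the pictures. My first approach stopped 100 mm short of the post through an arithmetic slip, which I corrected before descending.

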